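Scrap the clamp boss that has lost a thumbscrew

ROBOT

A 6-joint arm with a two-finger parallel gripper is mounted at the origin on the work surface. World frame = base frame: x ahead of the robot, y to its left, z up, the work surface at z = 0. Lengths are in m, angles in rad, forces in N, time in s.
With the tool pointing down it reaches from about 0.325 to 1 m from the base axis. Payload 5.1 kg.
Tool frame: the origin (TCP) lies at the very end of the fingers, on their centre line; the grasp point (between the pads) lies 19 mm behind it; y points along the fingers, z is the direction in which the jaws open and shut, and the axes are right-handed (so a half turn about y gives the same grasp; the last joint's range is limited). The gripper opens to 85 mm and grips with 20 to 120 N. Pads are 22 mm wide; open, the fingers measure 114 mm over their backs; the gripper's body (76 mm by 85 mm) begins 54 mm behind the grasp point. The pads swing forward as they close: fully open they stand 13 mm farther back than shut.
Start: joints at [1.186, 0.124, 1.65, -0, 1.367, -0.083], TCP at [0.193, 0.621, 0.231] pointing down, gripper open.
Joint ranges: [-2.61, 2.61], [-1.02, 2.33], [0.03, 2.71], [-1.35, 4.49], [0.32, 2.68], [-2.91, 2.91]. Speed limits (rad/s): [2.57, 2.57, 3.14, 3.14, 3.14, 3.14].

INTERFACE

Orientations are given as [roll, pitch, yaw] about the fixed x, y, z axes, in that order (R = Rz(yaw) Ry(pitch) Rx(roll)).
In Python, from cell import manip gives the robot as it stands.
- The arm moves only by the tool apply_moves, never from a script. Its arguments are lists of equal length, an entry for each row: "delta_rot": the turn, a rotation vector about the tool's x, y, z in rad, a list of three; "linear": the shift along the tool's x, y, z in mm, a list of three; "fingers": the closure, from -1 (fully open) to 1 (shut). A call has 1 to 12 rows; each row shifts and turns the pose as measured when the row begins, along the tool's axes as they then stand; what a row does not reach is not made up. A row lasts 1/10 s, in which the tool goes at most 50 mm and 8.59 degrees, less where a joint would pass 70% of its speed; a pose out of reach is approached as far as the arm can. A call is refused whole if a number of a shift passes 50 or a number of a turn 0.15, either way. A call with a gripper value outside its range is refused whole. The fingers move at their own pace and stop on an object; "grip_force" is the grip in N (left out, the last holds). Time passes only in rows, so rows that do not move let the fingers close. It gives the time, the measured TCP pose, the force and the opening at its end, in the units of the state.
- manip.observe(): the state, without advancing time (a new reading comes with each control period).
- manip.grab_frame(name): name is "scene" or "top" or "wrist"; returns a dict with "pixels" (420x560x3 uint8, red, green, blue), "mtx" (3x3 intrinsics, pixels), "rvec" (rotation vector, rad) and "tvec" (3), from world to camera coordinates, as OpenCV has them. Camera axes: x right, y down, z forward; pixel columns grow to the right and rows downward; lengths in m; the calibration is good to about 2 mm. A picture is of the moment at which its call begins. There is no depth.
- manip.finish_job(): hands the job in, once; it reports no verdict.
The state is a dict: "clock": time; "joint_pos": joint angles; "dq": joint speeds; "effort": joint torques, N m; "tool_pos": TCP position; "orientation": TCP orientation; "force": force on the tool from outside, world axes, zero at the start; "wrist_torque": the same for the moment, N m; "width": finger opening in m.
Only numpy, scipy, OpenCV 4.12 (cv2) and the standard library are available. Lean on these libraries where they do the work, as an engineer would, in place of code of your own. Each camera call takes 0.05 s, during which the arm holds its last target. There are 200 camera calls.

TASK

Three clamp bosses lie on the lab bench; one of them has lost one of its two thumbscrews. Pick that one up and drop it into the wire basket, letting it go no higher than about the basket's rim so that it does not crash down. Leave the two complete bosses where they are.

Things in the scene. Friction and masses are not known exactly. Their poses are not given: they have to be found in the camera images.
- boss_reject: The rejected clamp boss: light grey metal casting 66 long, 32 wide, 34 high, a 14 mm slot either side of a solid middle 22 long. Only ONE thumbscrew, out of its -x end (dark wing 26 wide, its end 59 from the origin); +x end flat with an empty hole. 0.12 to 0.24 kg, lies flat, any yaw. Origin: centre of its underside; z up, x along the 66, y across the 32 (grip the middle across y from above).
- boss_sound1: A complete boss, to be left alone: the same casting, but a thumbscrew at BOTH ends along x, 118 over the wings. Lies flat, any yaw. Origin: centre of its underside; axes as on the reject.
- boss_sound2: The other complete boss, same as boss_sound1; to be left alone.
- basket: Open-topped rectangular basket of bright steel wire, fixed to the bench: 220 long (its x), 170 wide (its y), rim 75 mm above the bench, walls 3 to 6 mm thick, mesh floor 3 mm above the bench. Empty. Origin: centre of its underside, on the bench; z up.
Things that resemble listed ones, but are neither listed nor needed, are in the scene too. What is shaped like the boss_reject but orange or red is not meant.

How it is judged:
At the end, for the whole second after the job is handed in: The boss with the missing thumbscrew lies at rest and released inside the wire basket (its origin within the basket's 220 x 170 mm outline and less than 60 mm above the basket's underside, any way up), and each complete boss is within 20 mm of where it started (x of boss_reject in the frame of basket between -0.11 and 0.11 m and y of boss_reject in the frame of basket between -0.085 and 0.085 m and z of boss_reject in the frame of basket below 0.06 m and linear speed of boss_reject below 0.02 m/s and contact force between boss_reject and the fingers below 0.1 N and distance of each of boss_sound1, boss_sound2 from where it was at the start of the episode below 0.02 m); the robot touches nothing.
It fails at once if a complete boss is moved by more than 20 mm (distance of any of boss_sound1, boss_sound2 from where it was at the start of the episode above 0.02 m).
It fails at once if the rejected boss falls faster than 1.5 m/s (dropped from more than about 110 mm) or is thrown (linear speed of boss_reject above 1.5 m/s and contact force between boss_reject and the fingers below 0.1 N).
It also fails if it takes over 32 s, if anything falls off the work surface, if the arm or the gripper's body presses on something with over 40 N, if the wrist force passes 120 N, or if a joint passes its speed limit or range.

## Working session

There is one attempt and no reset: what is moved stays moved. The work goes in short steps, Python scripts to look and compute and a tool call to move; the robot and the scene stay as the last step left them, time stands still between calls to the robot, and variables do not carry over. Pictures are saved under pics/ and viewed, about 8 in all and at most 12, crops included, and the job is handed in when it is done.

Besides the shell and the picture viewer there is one more tool, called after "Emit:" by a JSON object that holds its "op" and its "data", one argument or row to a line. apply_moves: Moves the arm, as the interface text tells. Its arguments: {"type":"object","properties":{"delta_rot":{"type":"array"},"linear":{"type":"array"},"fingers":{"type":"array"},"grip_force":{"type":"number"}},"required":["delta_rot","linear","fingers"]}

```bash
mkdir -p pics; cat > h.py <<'E'
import numpy as np,cv2
from cell import manip
def save(n,f): cv2.imwrite(f'pics/{f}.png',cv2.cvtColor(n['pixels'],cv2.COLOR_RGB2BGR))
def ray(fr,uv,z):
    R=cv2.Rodrigues(np.array(fr['rvec'],float))[0];t=np.array(fr['tvec'],float).ravel()
    c=-R.T@t;d=R.T@np.linalg.inv(fr['mtx'])@np.array([*uv,1.]);return c+d*(z-c[2])/d[2]
E
python3 - <<'E'
from h import *
import pickle
print(manip.observe())
d={}
for n in('top','scene'):
    d[n]=manip.grab_frame(n);save(d[n],n+'0')
    R=cv2.Rodrigues(np.array(d[n]['rvec'],float))[0];print(n,-R.T@np.array(d[n]['tvec']).ravel())
pickle.dump(d,open('f0.pkl','wb'))
E
```

```text
{'clock': 0.0, 'joint_pos': array([ 1.18637857e+00,  1.24496089e-01,  1.65168618e+00, -6.74125986e-05,
        1.36747719e+00, -8.25809430e-02]), 'dq': array([-3.00939142e-04, -1.00357597e-04,  1.10221287e-03,  1.11342512e-03,
        8.68123880e-04,  2.93577301e-05]), 'effort': array([-3.28035521e-04, -4.23598230e+01, -3.65458167e+01, -1.96627951e-05,
        6.83902617e-03, -1.90000736e-05]), 'tool_pos': array([0.19303161, 0.62003553, 0.23005164]), 'orientation': array([-1.57286153e+00,  1.04713985e-04, -3.01823241e-01]), 'force': array([-0.34194072, -0.06979583,  0.38727367]), 'wrist_torque': array([-0.00360011, -0.02124095,  0.0006007 ]), 'width': 0.08528984876134776}
top [ 0.44125339 -0.00178085  1.01038229]
scene [ 1.30571689 -0.36668618  0.55382601]
```

View pics/top0.png

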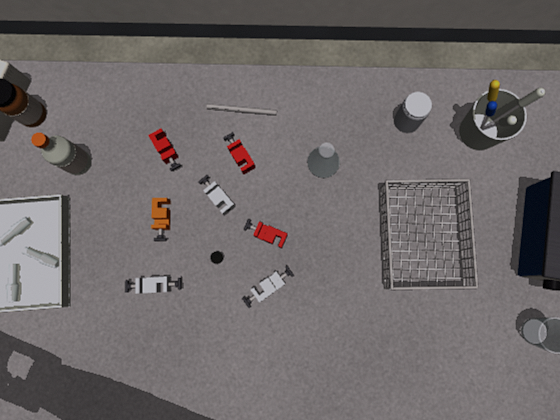

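View pics/scene0.png

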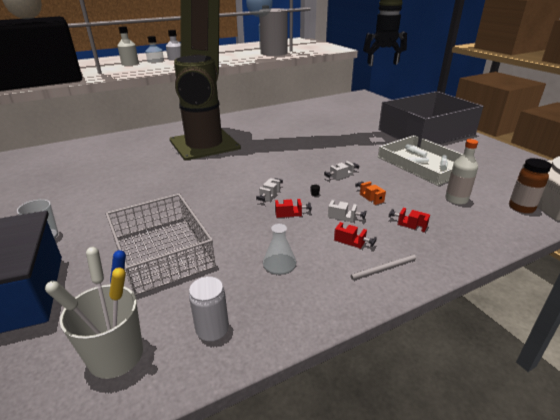

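The top view shows three light-grey bosses: (218,197) with a single wing at (205,181), (154,285) with wings at both ends, and (268,287) with wings at both ends. The red and orange ones at (164,147), (240,153), (160,213) and (270,233) are decoys, and the basket is at about (430,235). (218,197) fits the reject, so I'll confirm it with a crop and measure it.

```bash
python3 - <<'E'
from h import *
import pickle
d=pickle.load(open('f0.pkl','rb'));fr=d['top'];p=fr['pixels']
cv2.imwrite('pics/crop0.png',cv2.resize(cv2.cvtColor(p[130:320,110:310],cv2.COLOR_RGB2BGR),None,fx=3.9,fy=3.1,interpolation=cv2.INTER_CUBIC))
hsv=cv2.cvtColor(p,cv2.COLOR_RGB2HSV)
m=((hsv[...,2]>150)&(hsv[...,1]<40)).astype(np.uint8)
m=cv2.morphologyEx(m,cv2.MORPH_CLOSE,np.ones((5,5)))
for n,(u,v) in dict(rej=(218,197),s1=(154,285),s2=(268,287)).items():
    w=np.zeros_like(m);w[v-28:v+28,u-28:u+28]=m[v-28:v+28,u-28:u+28]
    k=max(cv2.findContours(w,0,2)[0],key=cv2.contourArea)
    r=cv2.minAreaRect(k);b=[ray(fr,q,.034)[:2] for q in cv2.boxPoints(r)]
    e=[b[1]-b[0],b[2]-b[1]];L=max(e,key=np.linalg.norm)
    print(n,r[0],np.mean(b,0).round(4),[np.linalg.norm(x).round(4) for x in e],'yaw',np.degrees(np.arctan2(L[1],L[0])).round(1))
for q in [(205,181),(232,211)]: print(q,ray(fr,q,.025)[:2].round(4))
for q in [(385,182),(468,181),(476,287),(386,289)]: print('rim',ray(fr,q,.075).round(3))
for q in [(217,257),(324,160)]:print(ray(fr,q,.02).round(3))
print(cv2.Rodrigues(np.array(fr['rvec'],float))[0].round(2))
E
```

```text
rej (216.62196350097656, 195.40245056152344) [0.6315 0.1622] [np.float64(0.032), np.float64(0.0722)] yaw -139.8
s1 (152.49539184570312, 284.4169006347656) [0.4385 0.2878] [np.float64(0.0863), np.float64(0.0321)] yaw -85.6
s2 (267.51385498046875, 286.5196533203125) [0.4397 0.0465] [np.float64(0.0896), np.float64(0.0317)] yaw -53.6
(205, 181) [0.6646 0.1905]
(232, 211) [0.5994 0.1287]
rim [ 0.659 -0.193  0.075]
rim [ 0.665 -0.364  0.075]
rim [ 0.448 -0.372  0.075]
rim [ 0.44  -0.193  0.075]
[0.5   0.157 0.02 ]
[ 0.719 -0.07   0.02 ]
[[ 0.02 -1.   -0.01]
 [-0.99 -0.02 -0.15]
 [ 0.15  0.01 -0.99]]
```

View pics/crop0.png

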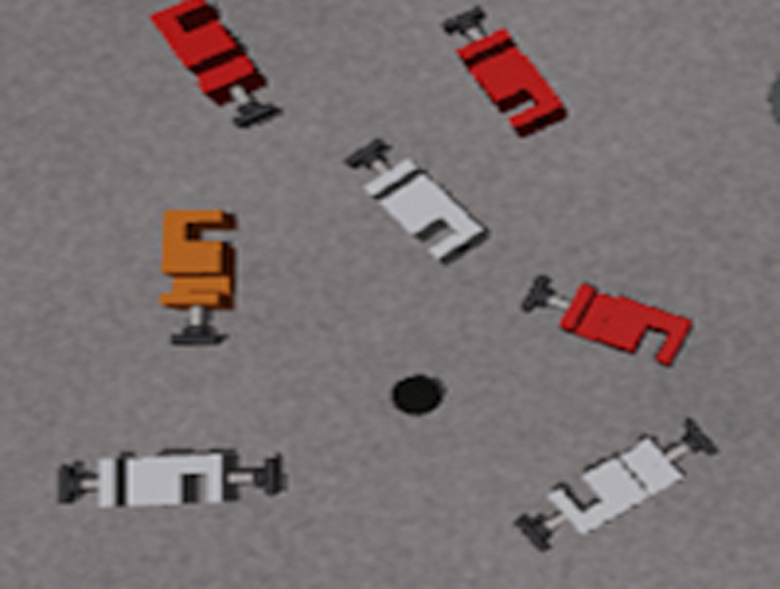

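The crop confirms it. The grey boss at crop (425,205) has one wing, upper left, and a bare flat end, lower right. The other two grey bosses have two wings each. The body centre is about (0.629, 0.160), with the jaw axis at 130°. First I'll move above it.

Emit:
{"op": "apply_moves", "data": {
  "delta_rot": [
    [0,0,0],
    [0,0,0],
    [0,0,0],
    [0,0,0],
    [0,0,0],
    [0,0,0],
    [0,0,0],
    [0,0,0],
    [0,0,0],
    [0,0,0],
    [0,0,0],
    [0,0,0]
  ],
  "linear": [
    [42,0,-24],
    [42,0,-24],
    [42,0,-24],
    [42,0,-24],
    [42,0,-24],
    [42,0,-24],
    [42,0,-24],
    [42,0,-24],
    [42,0,-24],
    [42,0,-24],
    [42,0,-24],
    [42,0,-24]
  ],
  "fingers": [-1,-1,-1,-1,-1,-1,-1,-1,-1,-1,-1,-1],
  "grip_force": 50
}}

```text
clock: 1.3
tool_pos: [0.5964, 0.1841, 0.2235]
orientation: [-1.578, 0.006, -0.29]
force: [-0.4, 0.8, 0.1]
width: 0.0853
```

Emit:
{"op": "apply_moves", "data": {
  "delta_rot": [
    [0,-0.14,0],
    [0,-0.14,0],
    [0,-0.14,0],
    [0,-0.14,0],
    [0,-0.14,0],
    [0,-0.14,0],
    [0,-0.14,0],
    [0,0,0]
  ],
  "linear": [
    [0,0,0],
    [0,0,0],
    [0,0,0],
    [0,0,0],
    [0,0,0],
    [0,0,0],
    [0,0,0],
    [0,0,0]
  ],
  "fingers": [-1,-1,-1,-1,-1,-1,-1,-1]
}}

```text
clock: 2.1
tool_pos: [0.5985, 0.1756, 0.2169]
orientation: [-1.566, 0.019, 0.718]
force: [0.5, 0.4, 1.0]
width: 0.0852
```

```bash
cat > go.py <<'E'
from h import *
from scipy.spatial.transform import Rotation as Ro
def togo(xyz,zdir=None):
    s=manip.observe();R=Ro.from_euler('xyz',s['orientation']).as_matrix()
    print('t',s['clock'],'tcp',s['tool_pos'].round(4),'rpy',s['orientation'].round(3),'w',s['width'].round(4),'F',s['force'].round(1),'q6',s['joint_pos'][5].round(2))
    print('shift mm',(1000*R.T@(np.array(xyz)-s['tool_pos'])).round(1),'zdir',np.degrees(np.arctan2(R[1,2],R[0,2])).round(1))
E
python3 - <<'E'
from go import *
togo([.629,.160,.12])
f=manip.grab_frame('wrist');save(f,'wrist1')
# projection of predicted grasp point
print(cv2.projectPoints(np.array([[.629,.160,.034],[.6537,.1796,.034],[.6037,.1388,.034]]),np.array(f['rvec'],float),np.array(f['tvec'],float),np.array(f['mtx'],float),None)[0].round(0).tolist())
p=f['pixels'];hsv=cv2.cvtColor(p,cv2.COLOR_RGB2HSV);m=((hsv[...,2]>150)&(hsv[...,1]<40)).astype(np.uint8)
m=cv2.morphologyEx(m,cv2.MORPH_CLOSE,np.ones((5,5)))
for k in cv2.findContours(m,0,2)[0]:
    if cv2.contourArea(k)>800:
        r=cv2.minAreaRect(k);b=[ray(f,q,.034)[:2] for q in cv2.boxPoints(r)];print(r,np.round(b,4).tolist())
E
```

```text
Traceback (most recent call last):
  File "go.py", line 5, in togo
    print('t',s['clock'],'tcp',s['tool_pos'].round(4),'rpy',s['orientation'].round(3),'w',s['width'].round(4),'F',s['force'].round(1),'q6',s['joint_pos'][5].round(2))
                                                                                          ^^^^^^^^^^^^^^^^
AttributeError: 'float' object has no attribute 'round'
```

```bash
sed -i "s/s\['width'\].round(4)/round(s['width'],4)/" go.py
cat > w.py <<'E'
from go import *
import sys
togo([.629,.160,.12])
f=manip.grab_frame('wrist');save(f,sys.argv[1])
print(cv2.projectPoints(np.array([[.629,.160,.034],[.6543,.1813,.034],[.6037,.1388,.034]]),np.array(f['rvec'],float),np.array(f['tvec'],float),np.array(f['mtx'],float),None)[0].round(0).tolist())
p=f['pixels'];hsv=cv2.cvtColor(p,cv2.COLOR_RGB2HSV);m=((hsv[...,2]>150)&(hsv[...,1]<40)).astype(np.uint8)
m=cv2.morphologyEx(m,cv2.MORPH_CLOSE,np.ones((5,5)))
for k in cv2.findContours(m,0,2)[0]:
    if cv2.contourArea(k)>800:
        r=cv2.minAreaRect(k);b=[ray(f,q,.034)[:2] for q in cv2.boxPoints(r)];print(np.round(r[0]),np.round(cv2.boxPoints(r)).tolist(),np.round(b,4).tolist())
E
python3 w.py wrist1
```

```text
t 2.1 tcp [0.5985 0.1756 0.2169] rpy [-1.566  0.019  0.718] w 0.0852 F [0.5 0.4 1. ] q6 -2.09
shift mm [ 14.5  96.5 -32.2] zdir 131.1
[[[245.0, 200.0]], [[246.0, 230.0]], [[245.0, 168.0]]]
[536. 324.] [[513.0, 286.0], [559.0, 286.0], [559.0, 361.0], [513.0, 361.0]] [[0.5098, 0.4486], [0.4759, 0.4875], [0.536, 0.5729], [0.5724, 0.5309]]
[280. 195.] [[0.0, 0.0], [559.0, 0.0], [559.0, 390.0], [0.0, 390.0]] [[0.6307, -0.1145], [0.31, 0.2513], [0.5618, 0.6097], [1.0148, 0.087]]
```

View pics/wrist1.png

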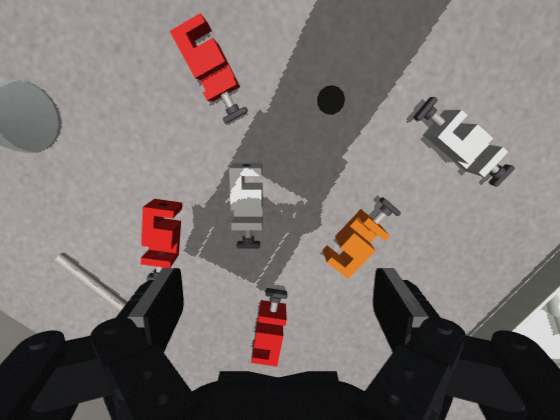

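The wrist view shows the reject's top at columns 229–262 and rows 168–230, which matches my projected centre (245,200) and its ends. The flat end with the empty hole is visible at (246,166) and the wing at (248,242). Next I'll move over it and descend partway.

Emit:
{"op": "apply_moves", "data": {
  "delta_rot": [
    [0,0,-0.019],
    [0,0,0],
    [0,0,0],
    [0,0,0],
    [0,0,0]
  ],
  "linear": [
    [8,20,-17],
    [8,20,-17],
    [0,30,0],
    [0,30,0],
    [0,0,0]
  ],
  "fingers": [-1,-1,-1,-1,-1]
}}

```text
clock: 2.65
tool_pos: [0.6344, 0.1603, 0.1148]
orientation: [-1.568, -0.004, 0.7]
force: [-0.9, -0.6, -0.8]
width: 0.0854
```

```bash
python3 -c "
from go import *
togo([.629,.160,.006])"
```

```text
t 2.65 tcp [0.6344 0.1603 0.1148] rpy [-1.568 -0.004  0.7  ] w 0.0854 F [-0.9 -0.6 -0.8] q6 -2.11
shift mm [ -4.7 108.7   2.9] zdir 130.1
```

Emit:
{"op": "apply_moves", "data": {
  "delta_rot": [
    [0,0,0],
    [0,0,0],
    [0,0,0],
    [0,0,0]
  ],
  "linear": [
    [-4,25,3],
    [0,25,0],
    [0,15,0],
    [0,0,0]
  ],
  "fingers": [-1,-1,-1,-1]
}}

```text
clock: 3.05
tool_pos: [0.632, 0.1611, 0.0528]
orientation: [-1.57, -0.008, 0.694]
force: [0.3, -0.0, 0.2]
width: 0.0854
```

```bash
python3 -c "
from go import *
togo([.629,.160,.006])
f=manip.grab_frame('wrist');save(f,'wrist2')"
```

```text
t 3.05 tcp [0.632  0.1611 0.0528] rpy [-1.57  -0.008  0.694] w 0.0854 F [ 0.3 -0.   0.2] q6 -2.1
shift mm [-3.4 46.7  1. ] zdir 129.7
```

View pics/wrist2.png

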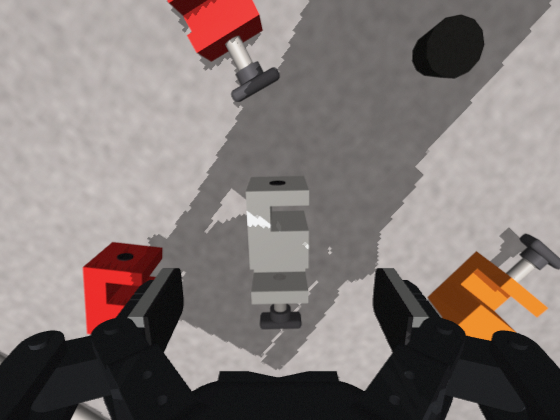

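The boss is centred between the jaws (column 278 against a jaw midpoint of 279). The red decoy at about (125,280) and the orange one at about (470,300) are near the fingers, so I'll check clearance.

```bash
python3 -c "
from go import *
f=manip.grab_frame('wrist');s=manip.observe();R=Ro.from_euler('xyz',s['orientation']).as_matrix()
for n,q,z in [('red top',(150,270),.034),('red tip',(162,262),.034),('red foot',(162,248),.0),('orange',(430,300),.034),('rej flat L',(248,191),.034),('rej flat R',(308,191),.034),('rej slot near flat R',(308,233),.034),('slot2',(308,271),.034),('slot2L',(250,271),.034)]:
    print(n,(1000*R.T@(ray(f,q,z)-s['tool_pos'])).round(0))"
```

```text
red top [  9.  22. -69.]
red tip [  4.  22. -62.]
red foot [ 11.  56. -74.]
orange [28. 22. 88.]
rej flat L [-36.  21. -14.]
rej flat R [-36.  21.  16.]
rej slot near flat R [-13.  21.  17.]
slot2 [ 9. 22. 18.]
slot2L [  9.  22. -14.]
```

The middle is 2 mm off along x and 1.5 mm off along z. The red decoy clears by only about 5 mm, so I'll narrow the jaws before descending.

Emit:
{"op": "apply_moves", "data": {
  "delta_rot": [
    [0,0,0],
    [0,0,0],
    [0,0,0],
    [0,0,0],
    [0,0,0],
    [0,0,0]
  ],
  "linear": [
    [-2,0,1],
    [0,0,0],
    [0,16,0],
    [0,16,0],
    [0,12,0],
    [0,0,0]
  ],
  "fingers": [-0.4,-0.4,-0.4,-0.4,-0.4,-0.4]
}}

```text
clock: 3.75
tool_pos: [0.6355, 0.1618, 0.0134]
orientation: [-1.577, -0.02, 0.693]
force: [-0.9, -0.0, 0.6]
width: 0.0598
```

```bash
python3 -c "
from go import *
togo([.629,.160,.006])"
```

```text
t 3.75 tcp [0.6355 0.1618 0.0134] rpy [-1.577 -0.02   0.693] w 0.0598 F [-0.9 -0.   0.6] q6 -2.1
shift mm [-6.3  7.2  2.8] zdir 129.7
```

Emit:
{"op": "apply_moves", "data": {
  "delta_rot": [
    [0,0,0.02],
    [0,0,0]
  ],
  "linear": [
    [-5,5,2],
    [0,2,0]
  ],
  "fingers": [-0.4,-0.4]
}}

```text
clock: 3.95
tool_pos: [0.6294, 0.1599, 0.0045]
orientation: [-1.576, 0.004, 0.693]
force: [-0.8, -0.3, 0.1]
width: 0.0594
```

```bash
python3 -c "
from go import *
togo([.630,.160,.006])"
```

```text
t 3.95 tcp [0.6294 0.1599 0.0045] rpy [-1.576  0.004  0.693] w 0.0594 F [-0.8 -0.3  0.1] q6 -2.09
shift mm [ 0.5 -1.5 -0.3] zdir 129.7
```

On target, so I'll close and lift a little.

Emit:
{"op": "apply_moves", "data": {
  "delta_rot": [
    [0,0,0],
    [0,0,0],
    [0,0,0],
    [0,0,0],
    [0,0,0],
    [0,0,0],
    [0,0,0],
    [0,0,0]
  ],
  "linear": [
    [0,-1,0],
    [0,0,0],
    [0,0,0],
    [0,0,0],
    [0,0,0],
    [0,0,0],
    [0,-15,0],
    [0,-15,0]
  ],
  "fingers": [1,1,1,1,1,1,1,1],
  "grip_force": 60
}}

```text
clock: 4.75
tool_pos: [0.627, 0.1597, 0.0342]
orientation: [-1.573, 0.009, 0.693]
force: [0.5, 0.6, -2.0]
width: 0.031
```

```bash
python3 -c "
from go import *
togo([.630,.160,.17])
f=manip.grab_frame('wrist');save(f,'wrist3')"
```

```text
t 4.75 tcp [0.627  0.1597 0.0342] rpy [-1.573  0.009  0.693] w 0.031 F [ 0.5  0.6 -2. ] q6 -2.09
shift mm [   1.3 -135.8   -2. ] zdir 129.7
```

View pics/wrist3.png

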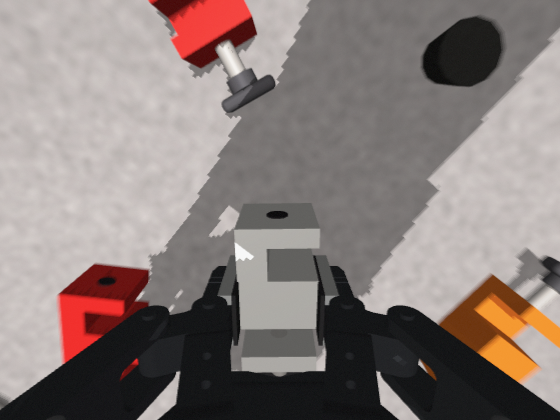

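The boss is held: opening 31 mm, about 2 N extra load, clear of the bench in the picture. Next I'll lift it and carry it over the basket centre, about (0.553, -0.281).

Emit:
{"op": "apply_moves", "data": {
  "delta_rot": [
    [0,0,0],
    [0,0,0],
    [0,0,0],
    [0,0,0],
    [0,0,0]
  ],
  "linear": [
    [0,-25,0],
    [0,-35,0],
    [0,-35,0],
    [0,-25,0],
    [0,-10,0]
  ],
  "fingers": [1,1,1,1,1]
}}

```text
clock: 5.3
tool_pos: [0.6291, 0.161, 0.1765]
orientation: [-1.577, 0.002, 0.693]
force: [0.4, -0.8, -1.7]
width: 0.0311
```

Emit:
{"op": "apply_moves", "data": {
  "delta_rot": [
    [0,0,0],
    [0,0,0],
    [0,0,0],
    [0,0,0],
    [0,0,0],
    [0,0,0],
    [0,0,0],
    [0,0,0],
    [0,0,0],
    [0,0,0],
    [0,0,0],
    [0,0,0]
  ],
  "linear": [
    [-15,0,-13],
    [-28,0,-24],
    [-32,0,-27],
    [-32,0,-27],
    [-32,0,-27],
    [-32,0,-27],
    [-32,0,-27],
    [-32,0,-27],
    [-32,0,-27],
    [-32,0,-27],
    [-25,0,-21],
    [-12,0,-10]
  ],
  "fingers": [1,1,1,1,1,1,1,1,1,1,1,1]
}}

```text
clock: 6.5
tool_pos: [0.5386, -0.2922, 0.1679]
orientation: [-1.566, 0.01, 0.695]
force: [-0.7, -0.6, -1.6]
width: 0.0312
```

```bash
python3 -c "
from go import *
togo([.553,-.281,.05])
f=manip.grab_frame('top');save(f,'top4')"
```

```text
t 6.5 tcp [ 0.5386 -0.2922  0.1679] rpy [-1.566  0.01   0.695] w 0.0312 F [-0.7 -0.6 -1.6] q6 -2.84
shift mm [ 19.4 117.7  -1.2] zdir 129.8
```

View pics/top4.png

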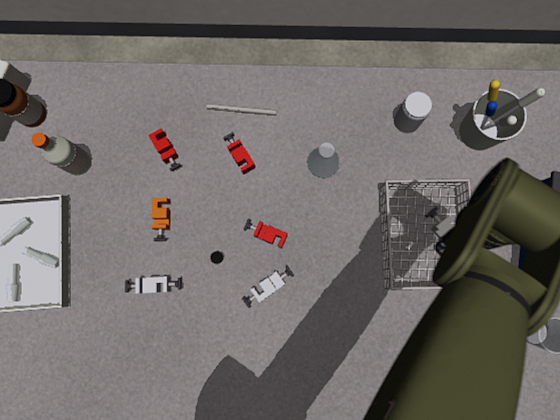

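The top view shows the reject's old spot empty, the two complete bosses unmoved at (154,285) and (268,287), and the gripper over the basket. Joint 6 is near its limit, so I'll turn back a little while centring.

Emit:
{"op": "apply_moves", "data": {
  "delta_rot": [
    [0,0,0],
    [0,0.1,0],
    [0,0.1,0],
    [0,0.1,0],
    [0,0.1,0],
    [0,0,0]
  ],
  "linear": [
    [18,0,-1],
    [0,0,0],
    [0,0,0],
    [0,0,0],
    [0,0,0],
    [0,0,0]
  ],
  "fingers": [1,1,1,1,1,1]
}}

```text
clock: 7.15
tool_pos: [0.5542, -0.2746, 0.1623]
orientation: [-1.562, 0.015, 0.283]
force: [0.1, -0.1, -0.8]
width: 0.0311
```

```bash
python3 -c "
from go import *
togo([.553,-.281,.035])
f=manip.grab_frame('scene');save({'pixels':cv2.resize(f['pixels'][90:330,60:380],None,fx=2,fy=2)},'scene5')"
```

```text
t 7.15 tcp [ 0.5542 -0.2746  0.1623] rpy [-1.562  0.015  0.283] w 0.0311 F [ 0.1 -0.1 -0.8] q6 -2.4
shift mm [ -1.1 127.3  -6.9] zdir 106.2
```

View pics/scene5.png

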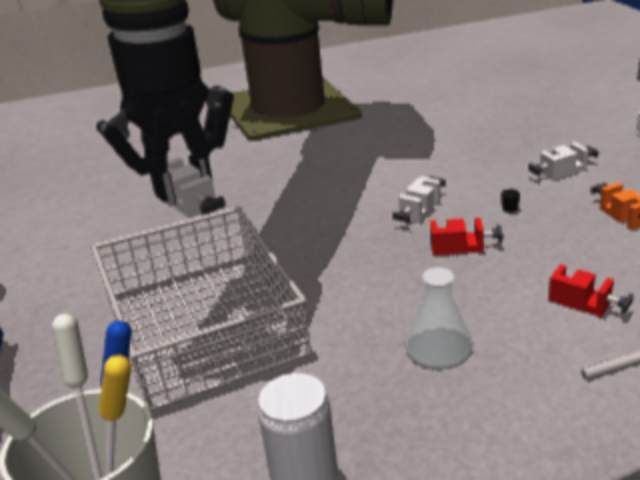

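The scene view shows the boss in the jaws above the basket at crop (190,185), with the flask clear. I'll lower it.

Emit:
{"op": "apply_moves", "data": {
  "delta_rot": [
    [0,0,-0.015],
    [0,0,0],
    [0,0,0],
    [0,0,0],
    [0,0,0],
    [0,0,0],
    [0,0,0]
  ],
  "linear": [
    [-1,10,-7],
    [0,20,0],
    [0,25,0],
    [0,25,0],
    [0,20,0],
    [0,10,0],
    [0,0,0]
  ],
  "fingers": [1,1,1,1,1,1,1]
}}

```text
clock: 7.9
tool_pos: [0.5562, -0.2793, 0.0449]
orientation: [-1.562, -0.004, 0.298]
force: [0.0, 1.0, -1.4]
width: 0.0311
```

```bash
python3 -c "
from go import *
togo([.553,-.281,.025])"
```

```text
t 7.9 tcp [ 0.5562 -0.2793  0.0449] rpy [-1.562 -0.004  0.298] w 0.0311 F [ 0.   1.  -1.4] q6 -2.43
shift mm [-3.6 19.9 -0.8] zdir 107.1
```

Emit:
{"op": "apply_moves", "data": {
  "delta_rot": [
    [0,0,0],
    [0,0,0],
    [0,0,0],
    [0,0,0],
    [0,0,0],
    [0,0,0],
    [0,0,0],
    [0,0,0]
  ],
  "linear": [
    [0,10,0],
    [0,10,0],
    [0,5,0],
    [0,0,0],
    [0,0,0],
    [0,0,0],
    [0,0,0],
    [0,0,0]
  ],
  "fingers": [1,1,1,1,-0.4,-0.4,-0.4,-0.4]
}}

```text
clock: 8.7
tool_pos: [0.5603, -0.2816, 0.0237]
orientation: [-1.57, -0.011, 0.299]
force: [0.3, 0.8, 0.2]
width: 0.06
```

Emit:
{"op": "apply_moves", "data": {
  "delta_rot": [
    [0,0,0],
    [0,0,0],
    [0,0,0],
    [0,0,0],
    [0,0,0],
    [0,0,0],
    [0,0,0]
  ],
  "linear": [
    [0,-10,0],
    [0,-30,0],
    [0,-40,0],
    [0,-40,0],
    [0,-40,0],
    [0,-40,0],
    [0,0,0]
  ],
  "fingers": [-0.4,-0.4,-0.4,-0.4,-0.4,-0.4,-0.4]
}}

```text
clock: 9.4
tool_pos: [0.5579, -0.2823, 0.2366]
orientation: [-1.572, -0.013, 0.299]
force: [0.4, -0.5, 0.9]
width: 0.0601
```

```bash
python3 -c "
from go import *
togo([.553,-.281,.2])
f=manip.grab_frame('wrist');save(f,'wrist6')
t=manip.grab_frame('top');save(t,'top6')
import pickle
a=pickle.load(open('f0.pkl','rb'))['top']['pixels'].astype(int)
for n,(u,v) in dict(s1=(154,285),s2=(268,287)).items(): print(n,np.abs(a-t['pixels'])[v-28:v+28,u-32:u+32].mean())"
```

```text
t 9.4 tcp [ 0.5579 -0.2823  0.2366] rpy [-1.572 -0.013  0.299] w 0.0601 F [ 0.4 -0.5  0.9] q6 -2.43
shift mm [-4.8 36.5  2.8] zdir 107.1
s1 12.47749255952381
s2 12.799479166666666
```

View pics/wrist6.png

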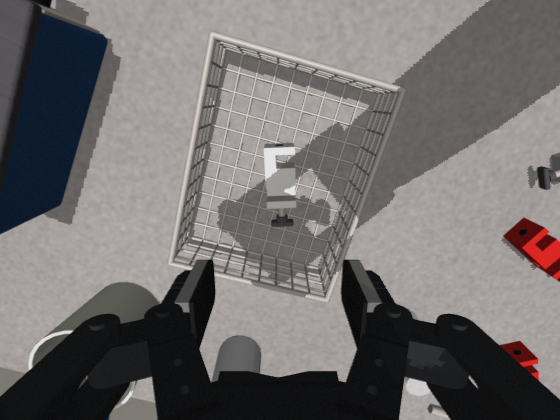

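The wrist view shows the boss lying flat inside the basket at (281,180), clear of the walls, with the fingers well away. Both complete bosses gave a pixel difference of about 12, so I'll check them by looking.

```bash
python3 - <<'E'
from h import *
import pickle
a=pickle.load(open('f0.pkl','rb'))['top']['pixels'];t=cv2.cvtColor(cv2.imread('pics/top6.png'),cv2.COLOR_BGR2RGB)
g=[cv2.cvtColor(x,cv2.COLOR_RGB2GRAY) for x in(a,t)]
for n,(u,v) in dict(s1=(154,285),s2=(268,287),floor=(200,350)).items():
    T=g[0][v-22:v+22,u-32:u+32];W=g[1][v-34:v+34,u-44:u+44]
    _,s,_,l=cv2.minMaxLoc(cv2.matchTemplate(W,T,cv2.TM_CCOEFF_NORMED));print(n,'shift px',l[0]-12,l[1]-12,'score',round(s,3))
cv2.imwrite('pics/cmp.png',cv2.cvtColor(cv2.resize(np.vstack([x[240:330,110:310] for x in(a,t)]),None,fx=3,fy=3),cv2.COLOR_RGB2BGR))
E
```

```text
s1 shift px 0 0 score 0.999
s2 shift px 0 0 score 0.999
floor shift px 1 -12 score 0.25
```

View pics/cmp.png

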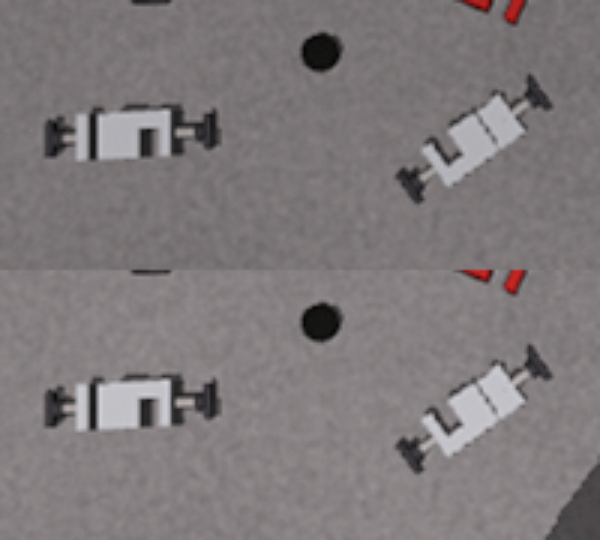

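Before (top half) and after (bottom half) show both complete bosses at the same pixels. Only the overall brightness changed. I'll hand the job in.

```bash
python3 -c "
from cell import manip
print(manip.finish_job())"
```

```text
the job is handed in; nothing more can be done
None
```

The boss with the missing thumbscrew is in the wire basket, and I handed the job in at about 9.5 s of the 32 s allowed. I gripped it across its middle and opened the jaws with the TCP about 24 mm above the bench, well below the rim. I then raised the arm to about 0.24 m, clear of everything.

**Last checks:**
- **Reject:** the last wrist picture shows it lying flat and released inside the basket. I judged its position from that picture and did not measure its coordinates or its speed.
- **Complete bosses:** template matching between the first and last top views gave a shift of 0 pixels for both, with a score of 0.999.
- **One check disagreed:** the plain pixel difference around the complete bosses came out at about 12 grey levels. Side-by-side crops showed this was an overall brightness change, not movement.

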